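# Tighten the lathe tool-rest clamp with the T-handled hex key

## Robot

A 7-joint arm with a two-finger parallel gripper is mounted at the origin on the work surface. World frame = base frame: x ahead of the robot, y to its left, z up, the work surface at z = 0. Lengths are in m, angles in rad, forces in N, time in s.
With the tool pointing down it reaches from about 0.35 to 0.775 m from the base axis. Payload 3.1 kg.
Tool frame: the origin (TCP) lies where the fingers leave the gripper's body, on its centre line; the fingertips stand 73 mm ahead of it and the grasp point (between the pads) lies 54 mm ahead of it; z points along the fingers, x is the direction in which the jaws open and shut, and the axes are right-handed (so a half turn about z gives the same grasp; the last joint's range is limited). The gripper opens to 85 mm and grips with 20 to 120 N. Pads are 22 mm wide; open, the fingers measure 114 mm over their backs; the gripper's body (76 mm by 85 mm) begins 54 mm behind the grasp point. The pads swing forward as they close: fully open they stand 13 mm farther back than shut.
Start: joints at [-1.317, 0.311, 0.014, 1.512, -0.004, 1.319, -0.027], TCP at [0.16, 0.526, 0.304] pointing down, gripper open.
Joint ranges: [-2.7, 2.7], [-0.3, 1.91], [-1.27, 1.3], [0.12, 2.57], [-1.44, 4.58], [0.2, 2.03], [-3.05, 3.05]. Speed limits (rad/s): [2.79, 2.79, 3.14, 3.14, 3.14, 3.14, 3.14].

## Interface

Orientations are given as [roll, pitch, yaw] about the fixed x, y, z axes, in that order (R = Rz(yaw) Ry(pitch) Rx(roll)).
In Python, from bench import r, viewer gives the robot as it stands.
- The arm moves only by the tool step_arm, never from a script. Its argument "rows" is a list of rows, each a list of 7 numbers: the turn, a rotation vector about the tool's x, y, z in degrees, then the shift along the tool's x, y, z in m, then the finger opening in m, from 0 to 0.0854. In form: [[rx, ry, rz, dx, dy, dz, hand], ...]. A call has exactly 5 rows; each row shifts and turns the commanded pose from where the row before left it, along the tool's axes as they then stand; what a row does not reach is not made up. A row lasts 1/8 s, in which the tool goes at most 62.5 mm and 10.7 degrees, less where a joint would pass 70% of its speed; a pose out of reach is approached as far as the arm can. A call with a gripper value outside its range is refused whole. The fingers move at their own pace and stop on an object; "squeeze" is the grip in N (left out, the last holds). Time passes only in rows, so rows that do not move let the fingers close, or fill a call up. It gives the time, the measured TCP pose, the force and the opening at its end, in the units of the state.
- r.state(): the state, without advancing time (a new reading comes with each control period).
- viewer.grab_frame(name): name is "side" or "top"; returns a dict with "pixels" (480x640x3 uint8, red, green, blue), "camera_matrix" (3x3 intrinsics, pixels), "origin" and "orientation" of the camera in the world. Camera axes: x right, y up, looking along -z (the intrinsics and any distortion apply to the point x, -y, -z); pixel columns grow to the right and rows downward; lengths in m; the calibration is good to about 2 mm. A picture is of the moment at which its call begins. There is no depth.
- r.job_done(): hands the job in, once; it reports no verdict.
Trained networks look in a picture, given as the dict that the camera call returned (one of the last four; its "shot" number tells which), for a name from the list of things; names that differ only in an ending like _2 or _b are one class to them, and where a whole thing is asked for, a point or a joint stands for the part that bears it (a point fixed in the world has none). Each returns a list of dicts, best first, with "confidence" (0 to 1); they miss things now and then, are a little off and sometimes report something else, mostly with a low value. They report only what shows in the picture. A call takes as long as a camera call. They do not tell look-alikes from the thing itself.
- viewer.look_for(picture, label): "at" ([x, y, z] in m, in world coordinates, good to about 4 mm: the middle of the surface that is visible of it).
- viewer.tip_of(picture, label): "at" ([x, y, z] in m, in world coordinates, good to about 4 mm: a listed point, or the origin of a listed thing).
The state is a dict: "t": time; "qpos": joint angles; "joint_vel": joint speeds; "joint_torque": joint torques, N m; "tcp_pos": TCP position; "tool_rot": TCP orientation; "wrist_force": force on the tool from outside, world axes, zero at the start; "ft_torque": the same for the moment, N m; "finger_gap": opening from 0.0 (shut) to 1.0 (fully open).
Only numpy, scipy, OpenCV 4.12 (cv2) and the standard library are available. Lean on these libraries where they do the work, as an engineer would, in place of code of your own. Each camera call takes 0.05 s, during which the arm holds its last target. There are 200 camera calls.

## Task

Take the red-handled hex key out of the wooden stand, seat it fully home in the socket of the clamp screw on the grey lathe tool-rest base before turning anything, then turn the screw clockwise until the yellow stripe on its rim lines up with the yellow stripe on the grey casting. Let go and leave the key standing in the socket; leave the blue-handled key where it is.

Things in the scene. Friction and masses are not known exactly. Their poses are not given: they have to be found in the camera images.
- hex_key: Key to use, RED T-handle, 280 g, upright in a hole 45 mm deep in a wooden stand 60 mm high (lift it over 45 mm). Origin: centre of the tip's end; z up the shank. Hex shank 17 mm across flats, last 9 mm tapered; flats face +-y, corners along x. Handle bar along x, 90 mm long, 18 mm thick (y), from 110 to 132 mm above the tip; cap on it to 136 mm.
- slim_key: Key to leave alone: same T shape and size, but a BLUE handle and a slim 8 mm tip; in the stand's other hole, 110 mm away (which hole varies). Origin at its tip, z up.
- socket (a point): Centre of the hex socket's floor, 12 mm above the bench; z up, x towards the yellow stripe on the screw's rim. Hexagon 18.6 mm across flats, 30 mm deep, flats facing +-y; above it a funnel 14 mm deep, 38 mm wide at the top. Head: steel disc, 66 mm wide. The key enters with its bar within 10 degrees of the stripe's line or of a multiple of 60 degrees from it.
- clamp_screw (a joint): Screw angle, rad, growing clockwise from above; 0 = its yellow stripe meets the stripe on the grey casting (tight). Starts loose, -1.3 to -0.85; can overturn to +0.6. Oiled, friction 0.08 N m, stays where left; the seated key has 11 degrees play each way before it turns. Casting 104 mm square, 50 high; a tool rest bar, 100 mm high, is 110 mm to one side of the axis.
Things that resemble listed ones, but are neither listed nor needed, are in the scene too. Of the things like the hex_key, leave any that is green or pink; of the rest the larger one is meant.

How it is judged:
By the outcome, as a careful person would: the job done as asked, in the order asked, and still so for the second after the job is handed in, with the robot touching nothing.
It also fails if it takes over 45 s, if anything falls off the work surface, if the arm or the gripper's body presses on something with over 40 N, if the wrist force passes 120 N, or if a joint passes its speed limit or range.

## Working session

There is one attempt and no reset: what is moved stays moved. The work goes in short steps, Python scripts to look and compute and a tool call to move; the robot and the scene stay as the last step left them, time stands still between calls to the robot, and variables do not carry over. Pictures are saved under pics/ and viewed, about 8 in all and at most 12, crops included, and the job is handed in when it is done.

Besides the shell and the picture viewer there is one more tool, called after "Emit:" as name([rows], argument=value, ...), one row to a line, values as JSON. step_arm: Moves the arm, as the interface text tells. Its arguments: {"type":"object","properties":{"rows":{"type":"array"},"squeeze":{"type":"number"}},"required":["rows"]}

```bash
ls; mkdir -p pics; cat > h.py <<'E'
import numpy as np, cv2
from scipy.spatial.transform import Rotation as R
from bench import r, viewer
def save(p,name,crop=None,scale=1):
    im=p["pixels"][:,:,::-1]
    if crop: x0,y0,x1,y1=crop; im=im[y0:y1,x0:x1]
    cv2.imwrite("pics/"+name,cv2.resize(im,None,fx=scale,fy=scale,interpolation=cv2.INTER_CUBIC))
def rot(o):
    o=np.array(o,float)
    if o.shape==(3,3): return o
    return R.from_euler("xyz",o).as_matrix() if o.size==3 else R.from_quat(o).as_matrix()
def ray(p,uv):
    K=np.array(p["camera_matrix"]); d=p.get("distortion"); d=np.zeros(5) if d is None else np.array(d,float)
    x,y=cv2.undistortPoints(np.array([[uv]],float),K,d)[0,0]
    v=rot(p["orientation"])@np.array([x,-y,-1.]); return np.array(p["origin"]),v/np.linalg.norm(v)
def atz(p,uv,z):
    o,v=ray(p,uv); return o+v*(z-o[2])/v[2]
def proj(p,X):
    K=np.array(p["camera_matrix"]);d=p.get("distortion"); d=np.zeros(5) if d is None else np.array(d,float)
    c=rot(p["orientation"]).T@(np.array(X)-np.array(p["origin"])); c=c*[1,-1,-1]
    return cv2.projectPoints(c.reshape(1,1,3),np.zeros(3),np.zeros(3),K,d)[0].ravel()
def tri(p1,a,p2,b):
    o1,v1=ray(p1,a);o2,v2=ray(p2,b)
    s=np.linalg.lstsq(np.c_[v1,-v2],o2-o1,rcond=None)[0]
    A=o1+s[0]*v1;B=o2+s[1]*v2; return (A+B)/2,np.linalg.norm(A-B)
E
python3 - <<'E'
from h import *
np.set_printoptions(precision=4,suppress=True)
print(r.state())
P={}
for n in ("side","top"):
    p=viewer.grab_frame(n); save(p,n+"0.png"); P[n]=p
    print(n,{k:v for k,v in p.items() if k!="pixels"})
    for l in ("hex_key","slim_key","clamp_screw","socket"):
        for f in ("look_for","tip_of"):
            try: print(l,f,[(np.round(d["at"],3).tolist(),round(d["confidence"],2)) for d in getattr(viewer,f)(p,l)])
            except Exception as e: print(l,f,e)
E
```

```text
pics
{'t': 0.0, 'qpos': array([-1.3167,  0.3117,  0.014 ,  1.5131, -0.0044,  1.3192, -0.0272]), 'joint_vel': array([-0.0005,  0.0002,  0.0004, -0.0006,  0.    , -0.0014, -0.0001]), 'joint_torque': array([ -0.0003, -37.9909,   0.1459, -23.0588,   0.0122,   0.0136,
        -0.    ]), 'tcp_pos': array([0.1602, 0.5256, 0.3028]), 'tool_rot': array([3.1415, 0.0024, 1.2751]), 'wrist_force': array([-0.5327,  0.7227, -0.1973]), 'ft_torque': array([0.0092, 0.0068, 0.0011]), 'finger_gap': 0.9989279707418307}
side {'camera_matrix': array([[528.3679,   0.    , 317.4752],
       [  0.    , 528.3679, 241.0476],
       [  0.    ,   0.    ,   1.    ]]), 'origin': array([0.2586, 0.5641, 0.5241]), 'orientation': array([ 0.8489, -0.0109, -2.5646]), 'shot': 1}
hex_key look_for [([0.668, 0.33, 0.091], 0.92), ([0.609, 0.222, 0.137], 0.73), ([0.659, 0.103, 0.087], 0.72), ([0.538, 0.352, 0.123], 0.64)]
hex_key tip_of [([0.673, 0.33, -0.005], 0.78), ([0.663, 0.099, 0.0], 0.71), ([0.541, 0.348, -0.003], 0.68)]
slim_key look_for [([0.505, 0.225, 0.146], 0.57)]
slim_key tip_of []
clamp_screw look_for [([0.566, -
[... 266 characters left out ...]
  ,   1.    ]]), 'origin': array([0.4567, 0.0863, 1.1487]), 'orientation': array([ 0.0951,  0.0037, -1.5783]), 'shot': 2}
hex_key look_for [([0.67, 0.331, 0.102], 0.79), ([0.538, 0.349, 0.134], 0.65), ([0.618, 0.213, 0.145], 0.6)]
hex_key tip_of [([0.672, 0.334, 0.0], 0.93), ([0.538, 0.354, 0.002], 0.74), ([0.663, 0.097, -0.001], 0.73), ([0.621, 0.217, 0.012], 0.64)]
slim_key look_for [([0.509, 0.217, 0.149], 0.7), ([0.57, -0.172, 0.059], 0.69)]
slim_key tip_of [([0.511, 0.219, 0.018], 0.6)]
clamp_screw look_for [([0.563, -0.176, 0.056], 0.81)]
clamp_screw tip_of it knows: hex_key, slim_key, socket
socket look_for [([0.571, -0.171, 0.055], 0.94)]
socket tip_of [([0.573, -0.172, 0.01], 0.83)]
```

View pics/side0.png

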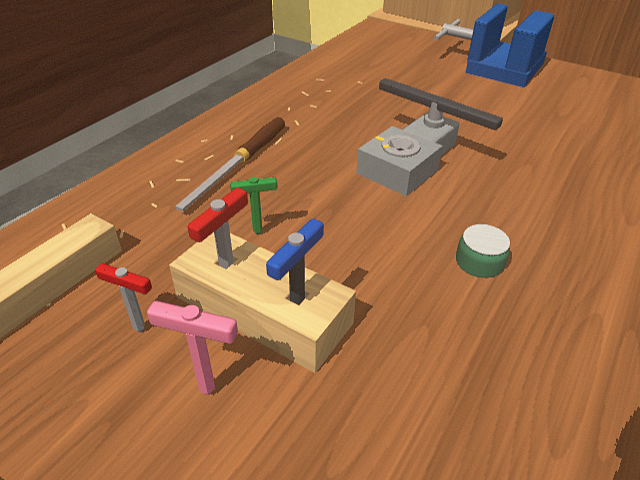

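View pics/top0.png

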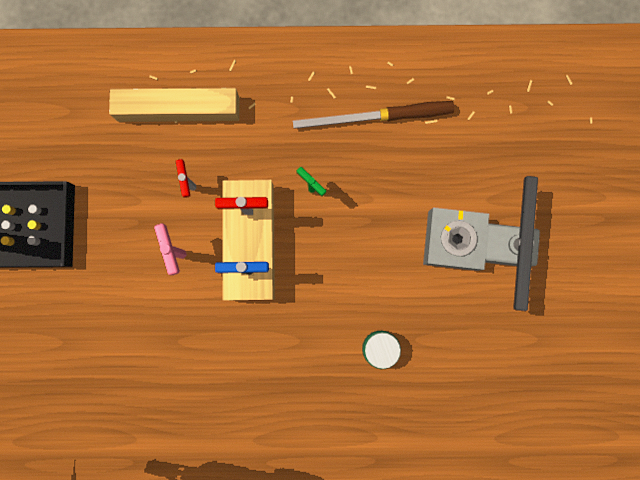

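The side view shows the large red key in the stand (cap at 218,205), blue at (296,239), and a small red decoy at (120,272). The pink and green keys are free-standing. The top view shows the red cap at (241,202), the screw at (458,239) with its rim stripe near (447,228), the casting stripe at (461,214), and the tool rest bar at column 525. I'll measure these more precisely now.

```bash
python3 - <<'E'
from h import *
np.set_printoptions(precision=4,suppress=True)
T=viewer.grab_frame("top");S=viewer.grab_frame("side")
a=cv2.resize(T["pixels"][195:280,415:500],(400,400),interpolation=cv2.INTER_CUBIC)
b=cv2.resize(S["pixels"][115:165,365:415],(400,400),interpolation=cv2.INTER_CUBIC)
c=cv2.resize(S["pixels"][180:280,180:330],(400,267),interpolation=cv2.INTER_CUBIC)
cv2.imwrite("pics/c1.png",np.hstack([a,b])[:,:,::-1])
def comps(p,cond,box,mn=3):
    x0,y0,x1,y1=box; q=p["pixels"][y0:y1,x0:x1].astype(int)
    m=cond(q[...,0],q[...,1],q[...,2]).astype(np.uint8)
    n,l,s,c=cv2.connectedComponentsWithStats(m)
    out=[]
    for i in range(1,n):
        if s[i,4]>=mn:
            pts=np.argwhere(l==i)[:,::-1].astype(np.float32)
            (cx,cy),(w,h),an=cv2.minAreaRect(pts)
            mu=pts.mean(0); ev=np.linalg.svd(pts-mu,full_matrices=False)[2][0]
            out.append((mu+[x0,y0],s[i,4],ev,s[i,:4]+[x0,y0,0,0]))
    return out
red=lambda r,g,b:(r>110)&(g<60)&(b<60)
yel=lambda r,g,b:(r>170)&(g>130)&(b<90)
for n,p,box,yb in (("top",T,(205,180,280,230),(415,195,500,280)),("side",S,(180,180,250,250),(355,115,425,180))):
    for o in comps(p,red,box,20): print(n,"red",*o)
    for o in comps(p,yel,yb,2): print(n,"yel",*o)
# key bar direction in top
o=[x for x in comps(T,red,(205,180,280,230),20)][0]
mu,ev=o[0],o[2]
A=atz(T,mu-20*ev,.147);B=atz(T,mu+20*ev,.147)
print("bar dir deg",np.degrees(np.arctan2(*(B-A)[[1,0]])), "ctr@.147",atz(T,mu,.147))
# cap centre triangulated from hand picks
print("cap tri",tri(T,(241,202),S,(218.5,205)))
print("socket tri",tri(T,(458,239),S,(402,146)), atz(T,(458,239),.056))
print("blue cap tri",tri(T,(241,267),S,(296,238.5)))
E
```

```text
top red [240.5714 202.3318] 434 [ 0.9997 -0.0234] [215 197  53  12]
top yel [460.2381 214.4762] 42 [-0.1012  0.9949] [458 210   5  10]
top yel [447.2  227.95] 20 [0.71   0.7042] [445 225   6   6]
side red [216.7731 214.937 ] 1190 [-0.7904  0.6126] [188 188  60  54]
side yel [378.6316 137.7368] 19 [0.9219 0.3875] [375 136   8   5]
side yel [385.7273 145.9091] 11 [-0.9696  0.2447] [383 145   6   3]
bar dir deg -89.10412098702724 ctr@.147 [0.6193 0.216  0.147 ]
cap tri (array([0.6193, 0.2148, 0.148 ]), np.float64(0.001060770183111964))
socket tri (array([ 0.5619, -0.1727,  0.0524]), np.float64(0.0028392145702874766)) [ 0.5629 -0.1713  0.056 ]
blue cap tri (array([0.5094, 0.2144, 0.1491]), np.float64(0.000546807886243254))
```

View pics/c1.png

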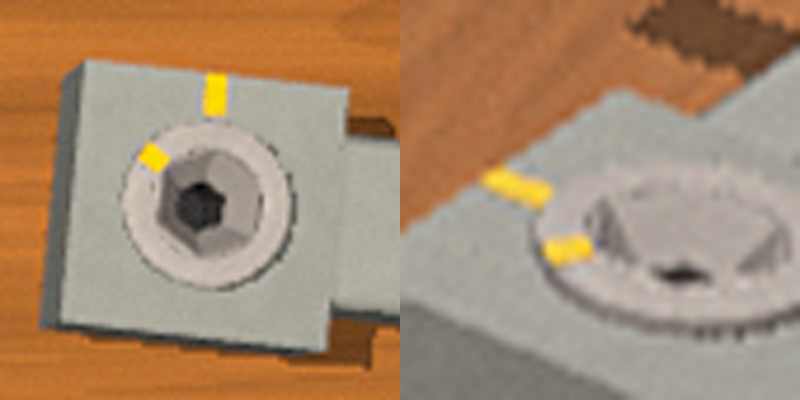

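The enlarged crop shows the screw disc centred near (208,204), its rim stripe at (153,157), and the casting stripe at (216,95). The rim stripe is about 52° counter-clockwise of the casting stripe. I'll start turning the tool towards the bar's line.

Emit:
step_arm([
  [0,0,10.5,0,0,0,0.085],
  [0,0,10.5,0,0,0,0.085],
  [0,0,10.5,0,0,0,0.085],
  [0,0,10.5,0,0,0,0.085],
  [0,0,10.5,0,0,0,0.085],
], squeeze=60)

```text
t: 1.52
tcp_pos: [0.1603, 0.5261, 0.3039]
tool_rot: [-3.142, -0.0, 0.353]
wrist_force: [0.4, -0.1, -0.2]
finger_gap: 0.996
```

```bash
cat >> h.py <<'E'
np.set_printoptions(precision=4,suppress=True)
def plan(x,y,z,yawdeg):
    s=r.state(); M=rot(s["tool_rot"]); d=np.array([x,y,z])-s["tcp_pos"]
    Mt=R.from_euler("xyz",[np.pi,0,np.radians(yawdeg)]).as_matrix()
    print("t",s["t"],"tcp",s["tcp_pos"],"rpy",np.degrees(s["tool_rot"]),"F",s["wrist_force"],"Tq",s["ft_torque"],"gap",s["finger_gap"],"q7",s["qpos"][6])
    print("shift in tool axes now",M.T@d,"in target axes",Mt.T@d,"turn(tool,deg)",np.degrees(R.from_matrix(M.T@Mt).as_rotvec()))
E
cat > screw.py <<'E'
from h import *
def screw(p,verbose=True):
    # disc rim: fit projected circle radius 33mm at z=.056 by maximising gradient; refine centre
    g=cv2.GaussianBlur(p["pixels"],(3,3),0).astype(float).mean(2)
    th=np.linspace(0,2*np.pi,240,endpoint=False)
    def samp(c,rad):
        uv=np.array([proj(p,[c[0]+rad*np.cos(t),c[1]+rad*np.sin(t),.056]) for t in th[::3]]).astype(np.float32)
        return cv2.remap(g.astype(np.float32),uv[:,0].reshape(-1,1),uv[:,1].reshape(-1,1),cv2.INTER_LINEAR).ravel()
    best=None
    for st,n in ((.002,3),(.0005,4)):
        c0=best[1] if best else np.array([.5635,-.172])
        for i in range(-n,n+1):
            for j in range(-n,n+1):
                c=c0+[i*st,j*st]; v=samp(c,.0315)-samp(c,.035)
                sc=np.clip(v,-15,15).sum()
                if best is None or sc>best[0]: best=(sc,c)
    return best
if __name__=="__main__":
    T=viewer.grab_frame("top")
    b=screw(T);c=b[1];print(b,proj(T,[*c,.056]))
    ss=atz(T,(447.2,227.95),.056)[:2]-c; cs=atz(T,(460.24,214.48),.05)[:2]-c
    print("rim stripe r,deg",np.hypot(*ss),np.degrees(np.arctan2(ss[1],ss[0])),"cast",np.hypot(*cs),np.degrees(np.arctan2(cs[1],cs[0])))
    # casting corners (crop px)
    for q in ((88,60),(348,88),(328,352),(62,322)):
        print(atz(T,(415+q[0]/4.706-.5,195+q[1]/4.706-.5),.05))
    plan(.6193,.215,.29,0.9)
E
python3 screw.py
```

```text
(np.float32(852.0502), array([ 0.5655, -0.1725])) [458.6095 237.5832]
rim stripe r,deg 0.02717002590656939 48.66697801094422 cast 0.04391442858009015 -7.496646683519545
[ 0.623  -0.1286  0.05  ]
[ 0.611  -0.2305  0.05  ]
[ 0.5073 -0.2191  0.05  ]
[ 0.5198 -0.1157  0.05  ]
t 1.575 tcp [0.1602 0.5262 0.3039] rpy [-179.9984   -0.0048   20.0085] F [ 0.7413 -0.4547 -0.1823] Tq [-0.0221 -0.0128 -0.0053] gap 0.9950790843237977 q7 -0.913872189512866
shift in tool axes now [0.3249 0.4495 0.0139] in target axes [0.4541 0.3183 0.0139] turn(tool,deg) [-0.0024 -0.0045 19.1085]
```

Emit:
step_arm([
  [0,0,9.5,0,0,0,0.085],
  [0,0,9.6,0,0,0,0.085],
  [0,0,0,0.0454,0.0318,0.0014,0.085],
  [0,0,0,0.0454,0.0318,0.0014,0.085],
  [0,0,0,0.0454,0.0318,0.0014,0.085],
])

```text
t: 2.2
tcp_pos: [0.3001, 0.4334, 0.2998]
tool_rot: [-3.141, -0.0, 0.029]
wrist_force: [0.8, 0.9, -0.3]
finger_gap: 0.993
```

Emit:
step_arm([
  [0,0,0,0.0454,0.0318,0.0014,0.085],
  [0,0,0,0.0454,0.0318,0.0014,0.085],
  [0,0,0,0.0454,0.0318,0.0014,0.085],
  [0,0,0,0.0454,0.0318,0.0014,0.085],
  [0,0,0,0.0454,0.0318,0.0014,0.085],
])

```text
t: 2.82
tcp_pos: [0.5311, 0.2803, 0.2928]
tool_rot: [-3.141, -0.0, 0.029]
wrist_force: [0.7, 0.2, -0.5]
finger_gap: 0.998
```

Emit:
step_arm([
  [0,0,0,0.0454,0.0318,0.0014,0.06],
  [0,0,0,0.0454,0.0318,0.0014,0.06],
  [0,0,0,0,0,0,0.06],
  [0,0,0,0,0,0,0.06],
  [0,0,0,0,0,0,0.06],
])

```text
t: 3.45
tcp_pos: [0.6211, 0.2219, 0.2901]
tool_rot: [-3.14, 0.001, 0.029]
wrist_force: [0.9, 0.9, -0.3]
finger_gap: 0.703
```

```bash
python3 - <<'E'
from h import *
S=viewer.grab_frame("side");T=viewer.grab_frame("top")
cv2.imwrite("pics/v4.png",np.hstack([cv2.resize(S["pixels"],None,fx=.62,fy=.62),cv2.resize(T["pixels"],None,fx=.62,fy=.62)])[:,:,::-1])
print(S["origin"])
plan(.6193,.215,.19,0.9)
E
```

```text
[0.2586 0.5641 0.5241]
t 3.55 tcp [0.6212 0.2216 0.2903] rpy [-179.9274    0.0088    1.6499] F [ 0.0922 -0.297  -0.3655] Tq [ 0.021   0.0079 -0.041 ] gap 0.7028797776423757 q7 -0.18182485259394765
shift in tool axes now [-0.0021  0.0067  0.1003] in target axes [-0.002   0.0066  0.1003] turn(tool,deg) [-0.0725  0.0092  0.7499]
```

View pics/v4.png

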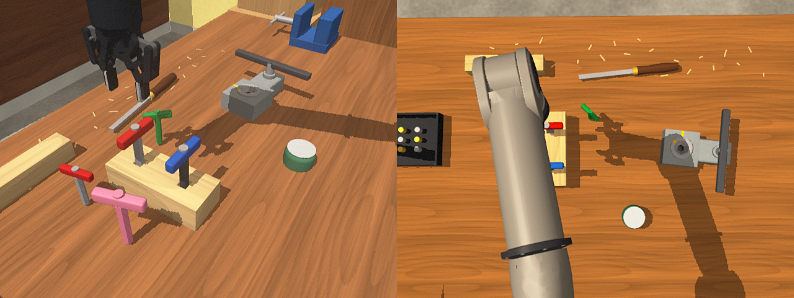

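The gripper hangs above the red key (seen at 135,133 in the left half), with clear space around it. Next I correct sideways, descend and close.

Emit:
step_arm([
  [0,0,0.75,-0.002,0.0067,0.02,0.06],
  [0,0,0,0,0,0.03,0.06],
  [0,0,0,0,0,0.03,0.06],
  [0,0,0,0,0,0.02,0.06],
  [0,0,0,0,0,0,0.06],
])

```text
t: 4.18
tcp_pos: [0.6186, 0.2139, 0.1882]
tool_rot: [3.141, 0.004, 0.014]
wrist_force: [0.1, 0.3, 0.7]
finger_gap: 0.709
```

```bash
python3 - <<'E'
from h import *
S=viewer.grab_frame("side")
save(S,"v5.png",(130,80,330,280),3)
plan(.6193,.215,.19,0.9)
E
```

```text
t 4.225 tcp [0.6197 0.2139 0.1898] rpy [-179.9937    0.0589    0.8012] F [ 0.4559 -0.2191  0.6245] Tq [-0.0549 -0.0213 -0.0289] gap 0.7016895159793347 q7 -0.15976151169832173
shift in tool axes now [-0.0004 -0.0011 -0.0002] in target axes [-0.0004 -0.0011 -0.0002] turn(tool,deg) [-0.0064  0.0589 -0.0988]
```

View pics/v5.png

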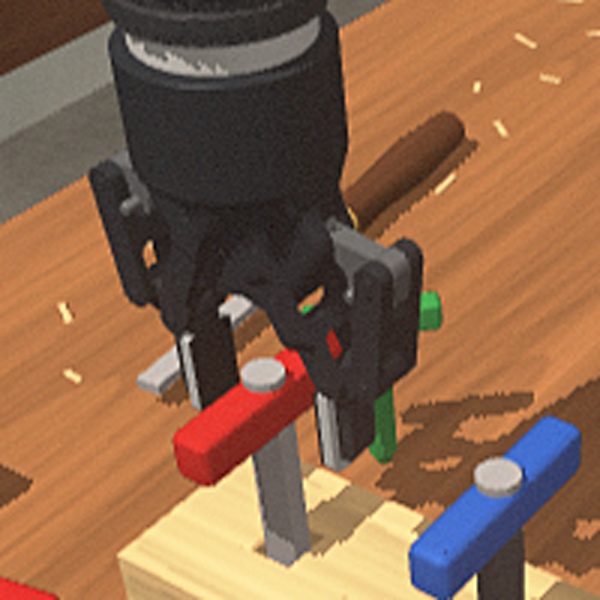

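The fingers straddle the red bar, with the cap (265,370) midway between the pads (205,390 and 335,450). Closing now.

Emit:
step_arm([
  [0,0,0,0,0,0,0.01],
  [0,0,0,0,0,0,0.01],
  [0,0,0,0,0,0,0.01],
  [0,0,0,0,0,0,0.01],
  [0,0,0,0,0,0,0.01],
], squeeze=80)

```text
t: 4.85
tcp_pos: [0.6211, 0.2131, 0.1913]
tool_rot: [-3.141, -0.002, 0.012]
wrist_force: [-0.2, -0.5, 5.4]
finger_gap: 0.195
```

Emit:
step_arm([
  [0,0,0,0,0,-0.01,0.01],
  [0,0,0,0,0,-0.02,0.01],
  [0,0,0,0,0,-0.03,0.01],
  [0,0,0,0,0,-0.03,0.01],
  [0,0,0,0,0,-0.02,0.01],
])

```text
t: 5.48
tcp_pos: [0.6203, 0.2129, 0.3007]
tool_rot: [3.141, 0.0, 0.012]
wrist_force: [-0.3, 0.4, -2.9]
finger_gap: 0.195
```

```bash
python3 - <<'E'
from h import *
S=viewer.grab_frame("side")
save(S,"v6.png",(110,0,330,240),2.5)
plan(.5655,-.173,.29,18.7)
E
```

```text
t 5.525 tcp [0.6212 0.2131 0.3036] rpy [-179.9245   -0.236     0.7138] F [ 0.8163 -0.1294 -0.5195] Tq [ 0.0327 -0.0901  0.02  ] gap 0.19357858332384933 q7 -0.18759073436154255
shift in tool axes now [-0.0605  0.3854  0.0128] in target axes [-0.1765  0.3479  0.0136] turn(tool,deg) [ -0.0378  -0.246  -17.986 ]
```

View pics/v6.png

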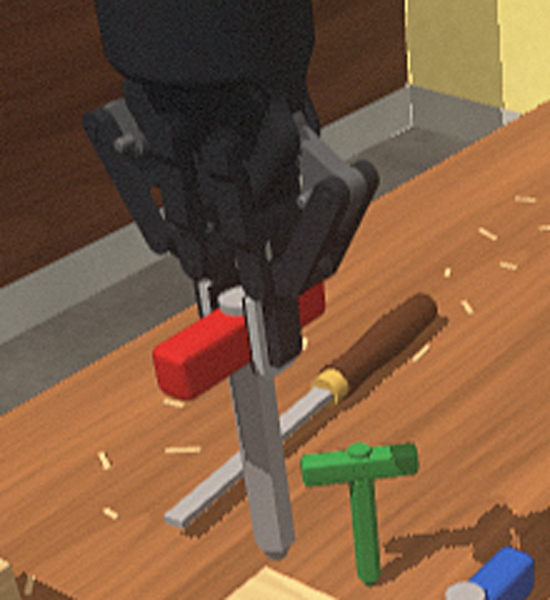

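The red key is free of the stand and hangs straight in the gripper (tip at 275,550 in the crop). I'll carry it to the screw at this height.

Emit:
step_arm([
  [0,0,-9,0,0,0,0.01],
  [0,0,-9,0,0,0,0.01],
  [0,0,0,-0.015,0.029,0,0.01],
  [0,0,0,-0.023,0.045,0,0.01],
  [0,0,0,-0.023,0.045,0,0.01],
])

```text
t: 6.15
tcp_pos: [0.5998, 0.0795, 0.2984]
tool_rot: [-3.142, 0.003, 0.327]
wrist_force: [0.1, -0.7, -2.7]
finger_gap: 0.199
```

Emit:
step_arm([
  [0,0,0,-0.023,0.045,0,0.01],
  [0,0,0,-0.023,0.045,0,0.01],
  [0,0,0,-0.023,0.045,0,0.01],
  [0,0,0,-0.023,0.045,0,0.01],
  [0,0,0,-0.015,0.03,0,0.01],
])

```text
t: 6.78
tcp_pos: [0.565, -0.1559, 0.2988]
tool_rot: [3.141, 0.003, 0.323]
wrist_force: [0.5, 0.8, -2.8]
finger_gap: 0.198
```

Emit:
step_arm([
  [0,0,0,-0.0085,0.019,0,0.01],
  [0,0,0,0,0,0,0.01],
  [0,0,0,0,0,0,0.01],
  [0,0,0,0,0,0,0.01],
  [0,0,0,0,0,0,0.01],
])

```text
t: 7.4
tcp_pos: [0.5652, -0.1718, 0.2998]
tool_rot: [-3.141, -0.0, 0.329]
wrist_force: [-0.1, 0.6, -1.5]
finger_gap: 0.195
```

```bash
python3 - <<'E'
from h import *
S=viewer.grab_frame("side");T=viewer.grab_frame("top")
for p in (S,T):
    print([(np.round(d["at"],4).tolist(),round(d["confidence"],2)) for d in viewer.tip_of(p,"hex_key")])
a=cv2.resize(S["pixels"][30:210,330:480],(500,600),interpolation=cv2.INTER_CUBIC)
b=cv2.resize(T["pixels"][160:300,420:490],(300,600),interpolation=cv2.INTER_CUBIC)
cv2.imwrite("pics/v7.png",np.hstack([a,b])[:,:,::-1])
plan(.5655,-.173,.3,18.7)
for z in (0.127,.263): print("expected tcp axis px",proj(S,[*r.state()["tcp_pos"][:2],z]), "socket axis",proj(S,[.5655,-.173,z]))
E
```

```text
[([0.558, -0.1699, 0.1239], 0.98), ([0.5424, 0.3474, -0.0009], 0.96), ([0.672, 0.3272, -0.0019], 0.92), ([0.6655, 0.0958, 0.0017], 0.82)]
[([0.6643, 0.0972, -0.001], 0.88), ([0.5655, -0.1655, 0.1204], 0.77), ([0.674, 0.3301, 0.0041], 0.77), ([0.5405, 0.3505, 0.0043], 0.63)]
t 7.6 tcp [ 0.5649 -0.1729  0.3   ] rpy [-179.9996   -0.0082   18.7372] F [-0.5283 -0.1044 -2.6667] Tq [-0.0305 -0.0187  0.0199] gap 0.19348639048715918 q7 0.7553418302329162
shift in tool axes now [ 0.0005  0.0003 -0.    ] in target axes [ 0.0005  0.0003 -0.    ] turn(tool,deg) [-0.0004 -0.0082  0.0372]
expected tcp axis px [404.8778 105.1171] socket axis [404.5972 104.9895]
expected tcp axis px [416.2027  18.3821] socket axis [415.8843  18.276 ]
```

View pics/v7.png

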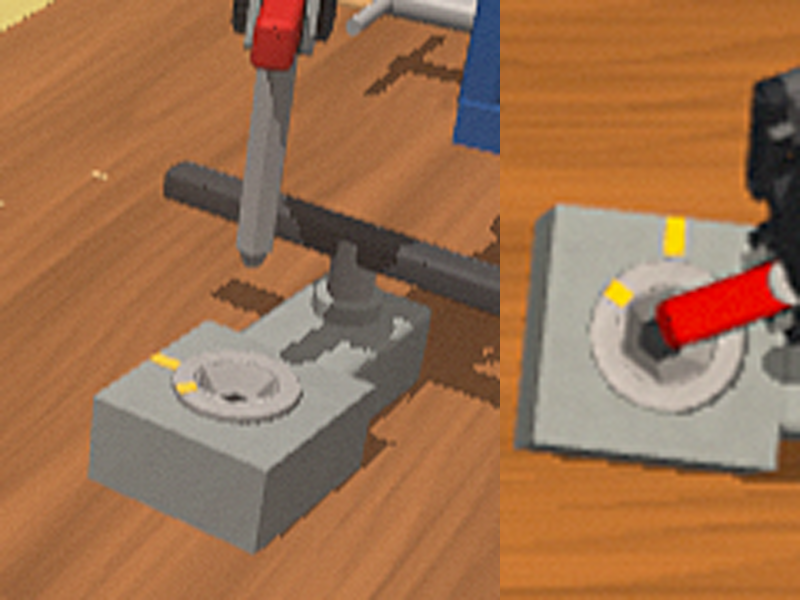

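The key hangs vertical above the funnel, with the tip end near side pixel (405.8,107) against an expected (404.9,105). The tip reports hint at a few mm of offset along the bar, so I'll fit that from the bar's visible end.

```bash
python3 - <<'E'
from h import *
S=viewer.grab_frame("side");T=viewer.grab_frame("top")
st=r.state();c=st["tcp_pos"];yaw=st["tool_rot"][2]
x=np.array([-np.sin(yaw),np.cos(yaw),0]);y=np.array([np.cos(yaw),np.sin(yaw),0])
def corners(d,tz): return [c*[1,1,0]+[0,0,tz]+x*(d+.045)+y*s*.009+np.array([0,0,h]) for s in(-1,1) for h in(.110,.132)]
for n,p,box in(("top",T,(440,170,500,250)),("side",S,(380,0,450,60))):
    x0,y0,x1,y1=box;q=p["pixels"][y0:y1,x0:x1].astype(int)
    m=(q[...,0]>90)&(q[...,1]<60)&(q[...,2]<60); pts=np.argwhere(m)[:,::-1]+[x0,y0]
    print(n,"mask min",pts.min(0),"max",pts.max(0),len(pts))
    for d in(-.004,0,.004,.008):
        for tz in(.12,.125):
            k=np.array([proj(p,v) for v in corners(d,tz)]);print(d,tz,"model min",k.min(0),"max",k.max(0))
E
```

```text
top mask min [457 185] max [487 240] 324
-0.004 0.12 model min [458.4469 228.1573] max [466.0478 240.7838]
-0.004 0.125 model min [459.2081 227.7682] max [466.8712 240.4718]
0 0.12 model min [456.0158 229.0231] max [463.554 241.632]
0 0.125 model min [456.7638 228.6387] max [464.3636 241.3246]
0.004 0.12 model min [453.584 229.889] max [461.0595 242.4804]
0.004 0.125 model min [454.319  229.5094] max [461.8554 242.1775]
0.008 0.12 model min [451.1517 230.7551] max [458.5645 243.329 ]
0.008 0.125 model min [451.8736 230.3803] max [459.3466 243.0307]
side mask min [406  16] max [448  57] 332
-0.004 0.12 model min [403.7426  35.4528] max [418.4639  52.2945]
-0.004 0.125 model min [404.1594  31.8479] max [418.9568  48.8182]
0 0.12 model min [403.3814  36.4669] max [418.1523  53.3588]
0 0.125 model min [403.7981  32.8523] max [418.6458  49.8737]
0.004 0.12 model min [403.0174  37.489 ] max [417.8382  54.4314]
0.004 0.125 model min [403.4341  33.8647] max [418.3322  50.9374]
0.008 0.12 model min [402.6505  38.5193] max [417.5216  55.5124]
0.008 0.125 model min [403.0672  34.8851] max [418.0162  52.0094]
```

The bar end fits an offset of 0–2 mm, well within the funnel, so no correction is needed. I'll lower to just above the funnel, then go in slowly.

Emit:
step_arm([
  [0,0,0,0.0005,0,0.015,0.01],
  [0,0,0,0,0,0.02,0.01],
  [0,0,0,0,0,0.02,0.01],
  [0,0,0,0,0,0.01,0.01],
  [0,0,0,0,0,0,0.01],
])

```text
t: 8.32
tcp_pos: [0.5647, -0.1728, 0.2337]
tool_rot: [-3.14, 0.002, 0.326]
wrist_force: [-0.3, -0.2, -2.3]
finger_gap: 0.2
```

Emit:
step_arm([
  [0,0,0,0,0,0.004,0.01],
  [0,0,0,0,0,0.004,0.01],
  [0,0,0,0,0,0.004,0.01],
  [0,0,0,0,0,0.004,0.01],
  [0,0,0,0,0,0.0,0.01],
])

```text
t: 8.95
tcp_pos: [0.5651, -0.1729, 0.2184]
tool_rot: [-3.141, 0.001, 0.326]
wrist_force: [-1.4, -0.2, -1.7]
finger_gap: 0.193
```

Emit:
step_arm([
  [0,0,0,0,0,0.002,0.01],
  [0,0,0,0,0,0.003,0.01],
  [0,0,0,0,0,0.003,0.01],
  [0,0,0,0,0,0.003,0.01],
  [0,0,0,0,0,0.0,0.01],
])

```text
t: 9.57
tcp_pos: [0.5658, -0.1739, 0.208]
tool_rot: [3.14, -0.001, 0.326]
wrist_force: [0.8, -1.6, -2.8]
finger_gap: 0.194
```

Emit:
step_arm([
  [0,0,0,0,0,0.003,0.01],
  [0,0,0,0,0,0.004,0.01],
  [0,0,0,0,0,0.004,0.01],
  [0,0,0,0,0,0.004,0.01],
  [0,0,0,0,0,0.0,0.01],
])

```text
t: 10.2
tcp_pos: [0.5657, -0.1737, 0.1926]
tool_rot: [3.14, -0.001, 0.326]
wrist_force: [2.7, -3.9, -3.9]
finger_gap: 0.195
```

Emit:
step_arm([
  [0,0,0,0,0,0.0015,0.01],
  [0,0,0,0,0,0.0015,0.01],
  [0,0,0,0,0,0.0015,0.01],
  [0,0,0,0,0,0.0015,0.01],
  [0,0,0,0,0,0.0,0.01],
])

```text
t: 10.82
tcp_pos: [0.5658, -0.1738, 0.1883]
tool_rot: [3.14, -0.002, 0.326]
wrist_force: [2.2, -3.5, 4.7]
finger_gap: 0.197
```

```bash
python3 - <<'E'
from h import *
for i in range(2):
    S=viewer.grab_frame("side"); plan(.5655,-.173,.187,18.7)
E
```

```text
t 10.875 tcp [ 0.5658 -0.1739  0.1883] rpy [179.8938  -0.0965  18.6836] F [ 1.3802 -4.3185  6.0258] Tq [-1.3069 -0.4424  0.0353] gap 0.1962758448055596 q7 0.793552607690369
shift in tool axes now [-0.     -0.0009  0.0013] in target axes [-0.     -0.0009  0.0013] turn(tool,deg) [ 0.1062 -0.0965 -0.0164]
t 10.925 tcp [ 0.5658 -0.1738  0.1883] rpy [179.8963  -0.0904  18.6878] F [ 1.2863 -3.6196  6.4877] Tq [-1.2487 -0.3984 -0.0105] gap 0.19812290974191202 q7 0.7935482614821455
shift in tool axes now [-0.     -0.0009  0.0013] in target axes [-0.     -0.0009  0.0013] turn(tool,deg) [ 0.1038 -0.0904 -0.0123]
```

The force rises near the expected floor height. I'll press slightly more to confirm it is the floor.

Emit:
step_arm([
  [0,0,0,0,0,0.001,0.01],
  [0,0,0,0,0,0.001,0.01],
  [0,0,0,0,0,0.001,0.01],
  [0,0,0,0,0,0,0.01],
  [0,0,0,0,0,0,0.01],
])

```text
t: 11.55
tcp_pos: [0.5661, -0.1741, 0.1881]
tool_rot: [3.139, -0.003, 0.326]
wrist_force: [-2.7, -3.3, 17.2]
finger_gap: 0.196
```

```bash
python3 - <<'E'
from h import *
S=viewer.grab_frame("side"); T=viewer.grab_frame("top");plan(.5655,-.173,.187,18.7)
a=cv2.resize(S["pixels"][30:180,350:475],(500,600),interpolation=cv2.INTER_CUBIC)
b=cv2.resize(T["pixels"][160:300,420:490],(300,600),interpolation=cv2.INTER_CUBIC)
cv2.imwrite("pics/v8.png",np.hstack([a,b])[:,:,::-1])
print("bar top/bottom end if seated",[proj(S,[.5655,-.173,h]) for h in (.056,.122,.144,.148)])
E
```

```text
t 11.65 tcp [ 0.5661 -0.1741  0.1881] rpy [179.872   -0.2021  18.6877] F [-2.1877 -2.5951 16.5453] Tq [-0.8958  0.5654  0.0209] gap 0.19294528775443476 q7 0.7948289502966689
shift in tool axes now [-0.0002 -0.0013  0.0011] in target axes [-0.0002 -0.0013  0.0011] turn(tool,deg) [ 0.1281 -0.2021 -0.0125]
bar top/bottom end if seated [array([399.6004, 143.3771]), array([404.2274, 107.8306]), array([405.8762,  95.163 ]), array([406.1822,  92.8127])]
```

View pics/v8.png

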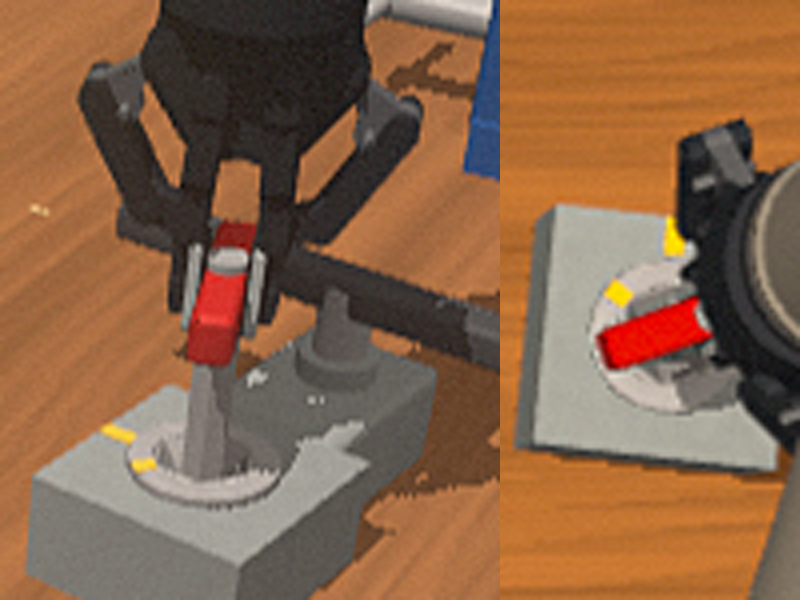

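The key is seated: z holds at 0.188 while the force rises to 17 N. The cap at side pixel (407,95) is close to the predicted 406,93, and the rim stripe at (145,465) has not moved. Now I ease the push and turn clockwise in stages.

Emit:
step_arm([
  [0,0,0,0,0,-0.0015,0.01],
  [0,0,7,0,0,0,0.01],
  [0,0,7,0,0,0,0.01],
  [0,0,7,0,0,0,0.01],
  [0,0,4,0,0,0,0.01],
])

```text
t: 12.28
tcp_pos: [0.5651, -0.1748, 0.1882]
tool_rot: [3.14, -0.001, -0.113]
wrist_force: [-2.5, -3.6, 13.0]
finger_gap: 0.198
```

Emit:
step_arm([
  [0,0,6,0,0,0,0.01],
  [0,0,6,0,0,0,0.01],
  [0,0,6,0,0,0,0.01],
  [0,0,4,0,0,0,0.01],
  [0,0,0,0,0,0,0.01],
])

```text
t: 12.9
tcp_pos: [0.5642, -0.1748, 0.1882]
tool_rot: [3.14, 0.0, -0.495]
wrist_force: [-4.4, -4.1, 15.1]
finger_gap: 0.192
```

```bash
cat > stripe.py <<'E'
from h import *
def stripes(p,box):
    x0,y0,x1,y1=box; q=p["pixels"][y0:y1,x0:x1].astype(int)
    m=((q[...,0]>130)&(q[...,1]>95)&(q[...,2]<.55*q[...,0])&(q[...,1]>.7*q[...,0])).astype(np.uint8)
    n,l,s,c=cv2.connectedComponentsWithStats(m,connectivity=8)
    return [(c[i]+[x0,y0],s[i,4]) for i in range(1,n) if s[i,4]>=4]
C=np.array([.5655,-.173])
for nm,box in(("side",(355,115,425,180)),("top",(425,195,500,280))):
    p=viewer.grab_frame(nm)
    for uv,a in stripes(p,box):
        for z in(.05,.056):
            d=atz(p,uv,z)[:2]-C; print(nm,uv,a,"z",z,"r",round(np.hypot(*d),4),"deg",round(np.degrees(np.arctan2(d[1],d[0])),1))
plan(.5655,-.173,.187,0)
E
python3 stripe.py
```

```text
side [381.0476 139.119 ] 42 z 0.05 r 0.0374 deg -6.3
side [381.0476 139.119 ] 42 z 0.056 r 0.0333 deg 9.1
top [460.1667 215.    ] 42 z 0.05 r 0.0429 deg -6.8
top [460.1667 215.    ] 42 z 0.056 r 0.0419 deg -5.0
t 13.0 tcp [ 0.5642 -0.1748  0.1881] rpy [179.9197   0.007  -28.369 ] F [-3.6593 -3.4941 14.9957] Tq [-1.1444  1.0405 -0.0415] gap 0.194772315566868 q7 0.06302816130304287
shift in tool axes now [ 0.0003 -0.0022  0.0011] in target axes [ 0.0013 -0.0018  0.0011] turn(tool,deg) [  0.0769   0.0267 -28.369 ]
```

```bash
cat > view.py <<'E'
from h import *
import sys
S=viewer.grab_frame("side")
a=cv2.resize(S["pixels"][120:170,360:420],(720,600),interpolation=cv2.INTER_CUBIC)
im=np.ascontiguousarray(a[:,:,::-1])
# predicted radial line of casting stripe direction at -7 deg, ticks on rim
for dg in (-27,-17,-7,3,13,23):
    t=np.radians(dg);q=[(proj(S,[.5655+rr*np.cos(t),-.173+rr*np.sin(t),.056])-[360,120]+.5)*12 for rr in(.035,.037)]
    cv2.line(im,*[tuple(int(v) for v in k) for k in q],(0,0,255) if dg==-7 else (255,0,0),2)
cv2.imwrite("pics/"+sys.argv[1],im)
E
python3 view.py v9.png
```

```text
(no output)
```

View pics/v9.png

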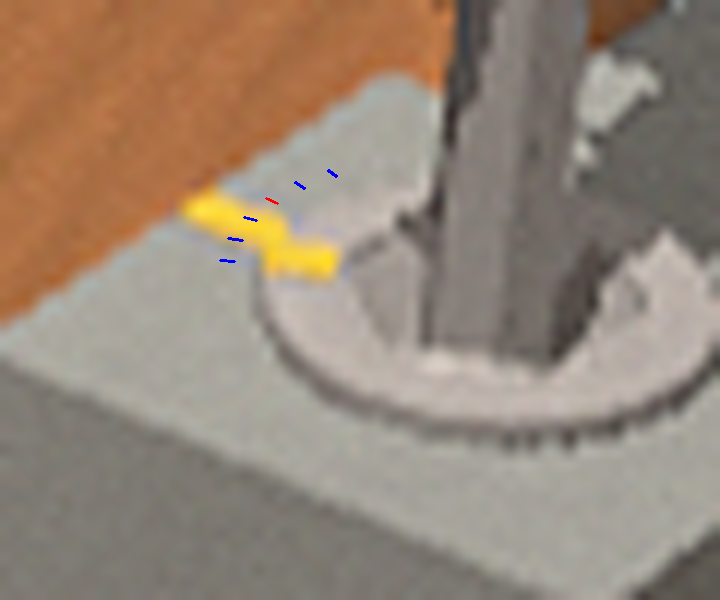

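The rim stripe is at crop (300,258), and the casting stripe runs from (185,207) to (285,235), so some turn is still needed. I'll quantify it, removing the view bias with the first picture.

```bash
cat > ang.py <<'E'
from h import *
import sys
C=np.array([.5655,-.173])
S=viewer.grab_frame("side")
pr=lambda dg,rr,z: proj(S,[C[0]+rr*np.cos(np.radians(dg)),C[1]+rr*np.sin(np.radians(dg)),z])
b1=np.array([385.73,145.91])-pr(48.67,.0272,.056); b2=np.array([378.63,137.74])-pr(-7,.0435,.05)
print("bias",b1,b2)
for dg in range(-20,26,3): print(dg,np.round((pr(dg,.0272,.056)+(b1+b2)/2-[360,120]+.5)*12),end=" ")
x0,y0=360,120;q=cv2.resize(S["pixels"][120:170,360:420],(720,600),interpolation=cv2.INTER_CUBIC).astype(int)
m=((q[...,0]>150)&(q[...,1]>105)&(q[...,2]<.5*q[...,0])&(q[...,1]>.72*q[...,0]))
pts=np.argwhere(m)[:,::-1]; pts=pts[(pts[:,1]<320)]
print("\ncast part",pts[pts[:,0]<260].mean(0),"rim part (col>285)",pts[pts[:,0]>285].mean(0),len(pts),pts.min(0),pts.max(0))
E
python3 ang.py
```

```text
bias [1.0887 0.4219] [ 0.292  -0.0955]
-20 [359. 209.] -17 [352. 212.] -14 [345. 215.] -11 [339. 219.] -8 [333. 222.] -5 [327. 226.] -2 [322. 230.] 1 [317. 234.] 4 [313. 239.] 7 [309. 243.] 10 [306. 248.] 13 [303. 253.] 16 [301. 258.] 19 [299. 263.] 22 [298. 268.] 25 [297. 273.] 
cast part [222.6635 216.7998] rim part (col>285) [310.0302 259.2946] 5442 [104 181] [337 277]
```

The rim stripe is at about +15°, against a target of about -7°. I'll turn another 17° and then recheck.

Emit:
step_arm([
  [0,0,5,0,0,0,0.01],
  [0,0,5,0,0,0,0.01],
  [0,0,4,0,0,0,0.01],
  [0,0,3,0,0,0,0.01],
  [0,0,0,0,0,0,0.01],
])

```text
t: 13.72
tcp_pos: [0.5636, -0.1745, 0.1882]
tool_rot: [3.14, 0.002, -0.792]
wrist_force: [-5.0, -2.5, 16.0]
finger_gap: 0.192
```

```bash
sed -i 's/^x0,y0=360/x0,y0=360/' ang.py; python3 ang.py | tail -1; python3 view.py v10.png; python3 -c "
from h import *
plan(.5655,-.173,.187,0)"
```

```text
cast part [222.9587 216.8995] rim part (col>285) [320.6059 231.9377] 5446 [177 182] [357 254]
t 13.825 tcp [ 0.5636 -0.1745  0.1882] rpy [179.9102   0.0885 -45.3739] F [-5.3416 -2.7357 17.2315] Tq [-0.9067  1.4452  0.0275] gap 0.20027713236949976 q7 -0.19894083890925798
shift in tool axes now [ 0.0002 -0.0024  0.0012] in target axes [ 0.0019 -0.0015  0.0012] turn(tool,deg) [  0.05     0.1194 -45.3738]
```

View pics/v10.png

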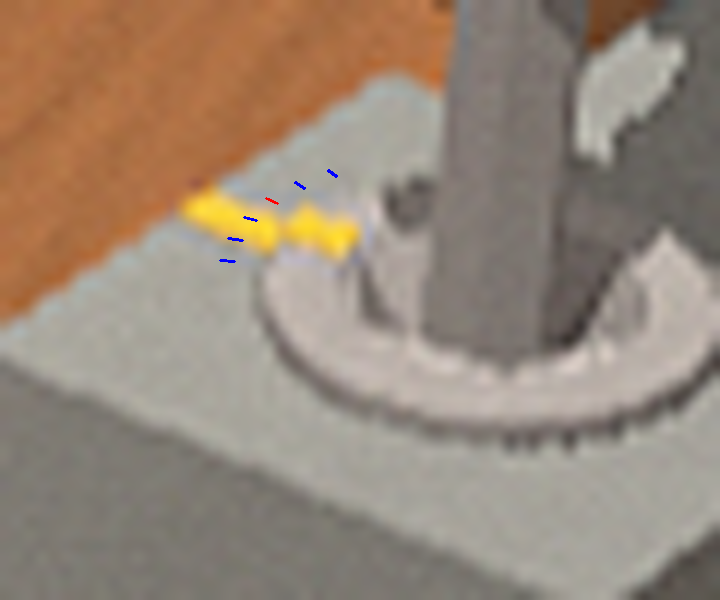

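The rim stripe is now at crop (322,231), about -2 to -4°, so about 4.5° remain.

Emit:
step_arm([
  [0,0,2,0,0,0,0.01],
  [0,0,1.5,0,0,0,0.01],
  [0,0,1,0,0,0,0.01],
  [0,0,0,0,0,0,0.01],
  [0,0,0,0,0,0,0.01],
])

```text
t: 14.45
tcp_pos: [0.5635, -0.1744, 0.1882]
tool_rot: [3.14, 0.002, -0.87]
wrist_force: [-4.7, -3.2, 17.3]
finger_gap: 0.193
```

```bash
python3 ang.py | tail -1; python3 stripe.py
```

```text
cast part [223.0799 216.8457] rim part (col>285) [326.1664 224.8228] 5484 [177  68] [395 252]
side [381.9524 138.0238] 42 z 0.05 r 0.0385 deg -12.4
side [381.9524 138.0238] 42 z 0.056 r 0.0333 deg 2.0
top [460.7692 211.5385] 13 z 0.05 r 0.0494 deg -7.4
top [460.7692 211.5385] 13 z 0.056 r 0.0484 deg -5.8
t 14.6 tcp [ 0.5635 -0.1744  0.1882] rpy [179.9035   0.1085 -49.8681] F [-5.2195 -3.1601 17.7585] Tq [-0.8408  1.4777  0.0745] gap 0.20173231629345417 q7 -0.2679483993596504
shift in tool axes now [ 0.0002 -0.0025  0.0012] in target axes [ 0.002  -0.0014  0.0012] turn(tool,deg) [  0.0431   0.1436 -49.868 ]
```

Aligned within the side view's accuracy, at about -6°. I'll relieve the push, back the key off a few degrees inside its play, open and rise, then check from the top.

Emit:
step_arm([
  [0,0,0,0,0,-0.0015,0.01],
  [0,0,-3,0,0,-0.001,0.01],
  [0,0,-2,0,0,0,0.01],
  [0,0,0,0,0,0,0.03],
  [0,0,0,0,0,0,0.06],
])

```text
t: 15.22
tcp_pos: [0.5649, -0.1703, 0.1866]
tool_rot: [-3.14, 0.005, -0.78]
wrist_force: [-0.1, 0.4, 0.0]
finger_gap: 0.549
```

Emit:
step_arm([
  [0,0,0,0,0,0,0.06],
  [0,0,0,0,0,0,0.06],
  [0,0,0,0,0,-0.015,0.06],
  [0,0,0,0,0,-0.03,0.06],
  [0,0,0,0,0,-0.04,0.06],
])

```text
t: 15.85
tcp_pos: [0.565, -0.1728, 0.2741]
tool_rot: [3.141, 0.001, -0.782]
wrist_force: [0.9, -0.1, -1.0]
finger_gap: 0.7
```

Emit:
step_arm([
  [0,0,0,0,0,-0.04,0.06],
  [0,0,0,0.03,-0.04,0,0.06],
  [0,0,0,0.03,-0.04,0,0.06],
  [0,0,0,0.03,-0.04,0,0.06],
  [0,0,0,0.03,-0.04,0,0.06],
])

```text
t: 16.48
tcp_pos: [0.7647, -0.1429, 0.3147]
tool_rot: [-3.14, -0.002, -0.781]
wrist_force: [1.8, -0.2, 1.3]
finger_gap: 0.704
```

```bash
python3 - <<'E'
from h import *
T=viewer.grab_frame("top");S=viewer.grab_frame("side")
a=cv2.resize(T["pixels"][190:270,420:500],(400,400),interpolation=cv2.INTER_CUBIC)
b=cv2.resize(S["pixels"][80:180,350:450],(400,400),interpolation=cv2.INTER_CUBIC)
cv2.imwrite("pics/v11.png",np.hstack([a,b])[:,:,::-1])
E
python3 stripe.py; python3 ang.py | tail -1
```

```text
side [382.1463 138.0488] 41 z 0.05 r 0.0382 deg -12.7
side [382.1463 138.0488] 41 z 0.056 r 0.033 deg 1.8
t 16.675 tcp [ 0.7638 -0.1442  0.311 ] rpy [179.8232   0.0406 -44.7421] F [-0.3775  0.2626  1.0331] Tq [-0.0098  0.0532  0.055 ] gap 0.7042010528121732 q7 -0.44114216451689436
shift in tool axes now [-0.1204  0.1596  0.1246] in target axes [-0.1983  0.0288  0.124 ] turn(tool,deg) [  0.1518   0.1075 -44.742 ]
cast part [222.7004 216.8051] rim part (col>285) [326.3772 224.9333] 5530 [74 46] [454 271]
```

View pics/v11.png

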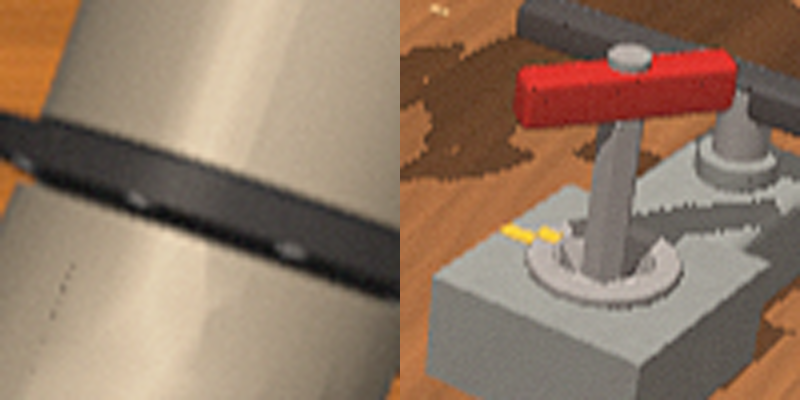

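The key stands in the socket, seated and level, with the stripes nearly in line in the side view. The arm blocks the top view, so I'll move it aside at the same height.

Emit:
step_arm([
  [0,0,0,-0.05,0,0,0.06],
  [0,0,0,-0.055,0,0,0.06],
  [0,0,0,-0.055,0,0,0.06],
  [0,0,0,-0.055,0,0,0.06],
  [0,0,0,-0.055,0,0,0.06],
])

```text
t: 17.35
tcp_pos: [0.5681, 0.0465, 0.3145]
tool_rot: [-3.138, 0.002, -0.783]
wrist_force: [-0.1, 1.4, 1.0]
finger_gap: 0.703
```

```bash
python3 - <<'E'
from h import *
T=viewer.grab_frame("top");S=viewer.grab_frame("side")
a=cv2.resize(T["pixels"][190:260,425:495],(600,600),interpolation=cv2.INTER_CUBIC)
cv2.imwrite("pics/v12.png",a[:,:,::-1])
m=cv2.resize(T["pixels"],None,fx=1,fy=1);cv2.imwrite("pics/top_full.png",m[:,:,::-1])
for l in ("hex_key","slim_key"):
    for p in (T,S): print(l,[(np.round(d["at"],3).tolist(),round(d["confidence"],2)) for d in viewer.tip_of(p,l)])
C=np.array([.5655,-.173])
q=a.astype(int)
m=((q[...,0]>150)&(q[...,1]>105)&(q[...,2]<.5*q[...,0])&(q[...,1]>.72*q[...,0])).astype(np.uint8)
n,l,s,c=cv2.connectedComponentsWithStats(m)
for i in range(1,n):
    if s[i,4]>60:
        uv=(c[i]+.5)/600*70-.5+[425,190]
        for z in (.05,.056):
            d=atz(T,uv,z)[:2]-C;print(c[i],s[i],"z",z,"r",np.hypot(*d),"deg",np.degrees(np.arctan2(d[1],d[0])))
E
```

```text
hex_key [([0.673, 0.332, 0.002], 0.58), ([0.541, 0.351, 0.003], 0.58), ([0.663, 0.099, 0.003], 0.47)]
hex_key [([0.543, 0.35, -0.002], 0.97), ([0.675, 0.326, -0.0], 0.93), ([0.666, 0.098, 0.004], 0.68)]
slim_key [([0.508, 0.215, 0.016], 0.92)]
slim_key []
[309.5132 201.3086] [ 285  174   44   67 1857] z 0.05 r 0.046614344657817455 deg -7.522740031901699
[309.5132 201.3086] [ 285  174   44   67 1857] z 0.056 r 0.045604364195290036 deg -5.8565659305693245
```

View pics/v12.png

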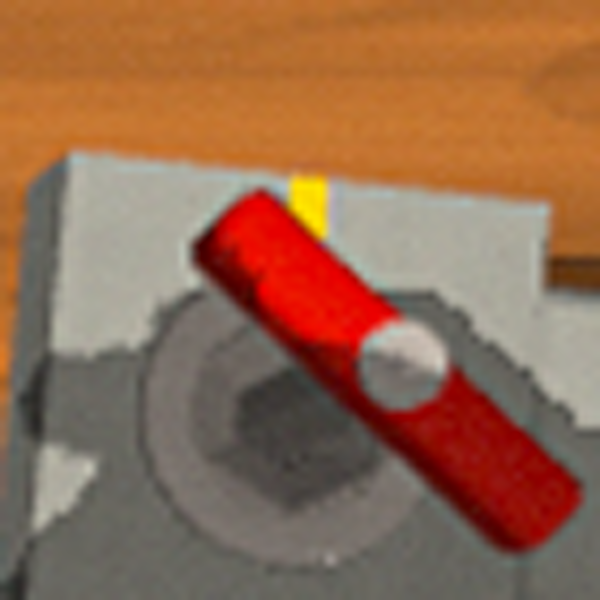

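In the top view the bar hides the rim stripe; only the casting stripe at (309,201) shows. I have used all 12 views, so the remaining checks are numeric: disc centre and stripe angles in the side view, before and now, plus key uprightness.

```bash
cat > fin.py <<'E'
from h import *
from screw import screw
S=viewer.grab_frame("side");T=viewer.grab_frame("top")
S0=dict(S);S0["pixels"]=cv2.imread("pics/side0.png")[:,:,::-1].copy()
T0=dict(T);T0["pixels"]=cv2.imread("pics/top0.png")[:,:,::-1].copy()
def polar(p,C,lo,hi,z):
    vs,us=np.mgrid[115:170,360:420] if p is S or p is S0 else np.mgrid[200:275,425:500]
    q=p["pixels"][vs,us].astype(float); w=np.clip(q[...,:2].min(-1)-q[...,2]-45,0,None)/q.max(-1).clip(60)
    X=np.array([[atz(p,(u,v),z)[:2] for u,v in zip(a,b)] for a,b in zip(us,vs)])-C
    rr=np.hypot(X[...,0],X[...,1]);an=np.degrees(np.arctan2(X[...,1],X[...,0]))
    k=(rr>lo)&(rr<hi)&(an>-60)&(an<80); w=w*k
    m=(X*w[...,None]).sum((0,1))/w.sum(); return round(np.hypot(*m),4),round(np.degrees(np.arctan2(m[1],m[0])),1),round(w.sum(),1)
for n,p in(("top0",T0),("side0",S0),("side",S)):
    C=screw(p)[1] if n!="side" else C
    print(n,"C",C,"rim",polar(p,C,.02,.0325,.056),"cast",polar(p,C,.036,.056,.05))
print("upright cap px top pred",proj(T,[.5655,-.173,.148]),"seen 471.7,232.1; side pred",proj(S,[.5655,-.173,.148]),"seen 406.9,93.9")
print("cap tri",tri(T,(471.7,232.1),S,(406.9,93.9)))
E
python3 fin.py
```

```text
top0 C [ 0.5655 -0.1725] rim (np.float64(0.0271), np.float64(49.0), np.float64(14.2)) cast (np.float64(0.0449), np.float64(-7.7), np.float64(26.0))
side0 C [ 0.5635 -0.1725] rim (np.float64(0.0269), np.float64(45.5), np.float64(5.6)) cast (np.float64(0.0447), np.float64(-8.2), np.float64(8.5))
side C [ 0.5635 -0.1725] rim (np.float64(0.0288), np.float64(-5.3), np.float64(3.6)) cast (np.float64(0.0435), np.float64(-10.2), np.float64(10.6))
upright cap px top pred [471.716 232.055] seen 471.7,232.1; side pred [406.1822  92.8127] seen 406.9,93.9
cap tri (array([ 0.565 , -0.1737,  0.1461]), np.float64(0.0012867536998193501))
```

Cap triangulation gives z 0.146 and an upright key, so it is seated. The stripe estimates disagree slightly: side view +3°, hand-angle count -1°. I'll see whether turning the key back within its play would expose the rim stripe to the top camera.

```bash
python3 - <<'E'
from h import *
T=viewer.grab_frame("top");C=np.array([.5655,-.173])
q=T["pixels"].astype(int);sub=q[190:262,425:500];m=(sub[...,0]>80)&(sub[...,1]<50)&(sub[...,2]<50)
pts=np.argwhere(m)[:,::-1]+[425,190];mu=pts.mean(0);ev=np.linalg.svd(pts-mu,full_matrices=False)[2][0]
d=atz(T,mu+15*ev,.144)-atz(T,mu-15*ev,.144);print("bar deg now",np.degrees(np.arctan2(d[1],d[0]))%180)
def hull(a):
    t=np.radians(a);x=np.array([np.cos(t),np.sin(t),0]);y=np.array([-np.sin(t),np.cos(t),0])
    P=[proj(T,np.array([*C,h])+x*sx*.045+y*sy*.009) for sx in(-1,1) for sy in(-1,1) for h in(.122,.144)]
    return cv2.convexHull(np.array(P,np.float32))
def vis(a,dg=-7):
    H=hull(a);o=[]
    for rr in np.arange(.022,.033,.001):
        for w in(-.0025,-.001,.001,.0025):
            t=np.radians(dg);p=proj(T,[C[0]+rr*np.cos(t)-w*np.sin(t),C[1]+rr*np.sin(t)+w*np.cos(t),.056])
            o.append(cv2.pointPolygonTest(H,(float(p[0]),float(p[1])),False)<0)
    return np.mean(o)
for a in range(38,72,3): print(a,round(vis(a),2),end="; ")
plan(.5652,-.1732,.188,-44.8)
E
```

```text
bar deg now 45.68121162171818
38 0.0; 41 0.0; 44 0.0; 47 0.0; 50 0.0; 53 0.0; 56 0.02; 59 0.08; 62 0.23; 65 0.33; 68 0.46; 71 0.56; t 17.8 tcp [0.572  0.0441 0.3134] rpy [-179.9779   -0.0752  -44.9798] F [-0.5108 -0.4314  0.7889] Tq [-0.0149  0.0539  0.0051] gap 0.6995146934931418 q7 -0.6385160315905902
shift in tool axes now [0.1486 0.1586 0.1256] in target axes [0.1483 0.159  0.1254] turn(tool,deg) [-0.022  -0.0753 -0.1798]
```

Turning back cannot expose the stripe. Instead I'll fit rendered stripe masks to the pixels of both views, which is more exact than centroids.

```bash
cat > fit.py <<'E'
from h import *
from scipy.optimize import least_squares
fr=lambda n:[viewer.grab_frame(n) for _ in range(4)]
S=fr("side");Sn=dict(S[-1]);Sn["pixels"]=np.mean([s["pixels"] for s in S],0)
T=viewer.grab_frame("top")
S0=dict(Sn);S0["pixels"]=cv2.imread("pics/side0.png")[:,:,::-1].astype(float)
T0=dict(T);T0["pixels"]=cv2.imread("pics/top0.png")[:,:,::-1].astype(float)
def yellow(p,b):
    q=p["pixels"][b[1]:b[3],b[0]:b[2]]; return np.clip((q[...,:2].min(-1)-q[...,2])/np.maximum(q[...,:2].max(-1),40)-.08,0,None)/.7
ss=8
def cover(p,b,polys):
    m=np.zeros(((b[3]-b[1])*ss,(b[2]-b[0])*ss),np.float32)
    for P in polys:
        uv=np.array([proj(p,v) for v in P]); uv=(uv-[b[0],b[1]]+.5)*ss-.5
        cv2.fillConvexPoly(m,np.round(uv*16).astype(np.int32),1.,shift=4)
    return cv2.GaussianBlur(cv2.resize(m,None,fx=1/ss,fy=1/ss,interpolation=cv2.INTER_AREA),(0,0),.5)
def strip(C,dg,r0,r1,w,z):
    t=np.radians(dg);e=np.array([np.cos(t),np.sin(t)]);n=np.array([-e[1],e[0]])
    return [[*(C+e*a+n*s*w),z] for a,s in((r0,-1),(r1,-1),(r1,1),(r0,1))]
C0=np.array([.5655,-.173])
VI=((T0,(435,203,475,245),0),(S0,(366,128,400,155),0),(Sn,(366,128,400,155),1))
def res(x,ret=False):
    C=x[0:2]/1e3+C0;ph=x[2:4]*1;psi=x[4];bias=x[5:7]/1e3;r0,r1,w,c0,c1,cw=x[7:13]/1e3;g=x[13:16]
    o=[]
    for i,(p,b,k) in enumerate(VI):
        c=C+(bias if i else 0)
        o.append((cover(p,b,[strip(c,ph[k],r0,r1,w,.0562),strip(c,psi,c0,c1,cw,.0502)])*g[i]-yellow(p,b)).ravel())
    rr=np.concatenate(o); return np.r_[rr,x[0:2]/1.0*.3,(x[7:13]-[22,32,2.5,36,52,2.5])*.05]
for s1 in(-3,-9):
    x0=np.array([0,0,49,s1,-7.2,0,0,22,32,2.5,36,52,2.5,1,1,1.]);b=None
    f=least_squares(res,x0,diff_step=None,x_scale=np.array([1,1,3,3,3,1,1,1,1,.5,1,1,.5,.3,.3,.3]),jac=lambda x:np.array([(res(x+h*e)-res(x-h*e))/(2*h) for e,h in zip(np.eye(16),[.3,.3,1,1,1,.3,.3,.4,.4,.2,.4,.4,.2,.05,.05,.05])]).T,max_nfev=40)
    cov=np.linalg.inv(f.jac.T@f.jac)*2*f.cost/f.fun.size
    print("cost",f.cost,"x",np.round(f.x,2),"sd",np.round(np.sqrt(np.diag(cov))[:7],2),"REL now deg",f.x[3]-f.x[4])
E
python3 fit.py
```

```text
cost 29.823087348272953 x [-0.3  -0.02 49.39 -4.38 -6.92 -1.53 -0.21 22.74 32.62  3.64 35.9  52.61
  3.8   1.18  0.82  0.81] sd [0.28 0.18 0.52 0.6  0.26 0.13 0.11] REL now deg 2.538205212620084
cost 29.824843530491986 x [-0.29 -0.09 49.48 -4.25 -6.86 -1.52 -0.21 22.82 32.66  3.64 35.89 52.6
  3.8   1.19  0.82  0.81] sd [0.27 0.2  0.45 0.64 0.29 0.14 0.11] REL now deg 2.6035972968626995
```

The fit puts the rim stripe 2.5° short of the casting stripe, while the hand-angle count puts it about 1° past. Both are small and they straddle zero, so re-gripping would gain nothing. The key stands seated and free and the arm is clear, so I'm handing in.

```bash
python3 -c "
from h import *
print(r.state()['t'],r.state()['wrist_force']); print(r.job_done())"
```

```text
18.05 [-0.8698 -0.3103 -0.6957]
the job is handed in; nothing more can be done
None
```

I moved the large red-handled key from the stand to the clamp screw and seated it before turning anything. I then turned the screw clockwise about 55°, let go and moved the arm clear. The job was handed in at 18 s.

- **Seating:** with the key in the socket, the height stayed at 0.188 m while the push rose to 17 N, so the tip was on the floor. After release the key stood upright, with the cap at about 0.146 m against an expected 0.148 m.
- **Stripe alignment:** my two estimates disagree slightly. Fitting the stripes in the images puts the rim stripe about 2.5° short of the mark, and the hand angle minus the socket play puts it about 1° past. In the final top view the key's bar hid the rim stripe, so I could not check it from above.
- **Other items:** the top camera still found the blue key in its hole. The highest wrist force reading I saw was about 18 N.
- **Network miss:** in the last look, the trained network did not report the red key's tip, which is hidden in the socket. I confirmed the key's position from its cap in both views instead.

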